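# Line up the sample bottles by height on the sipper tray

### The arm

A 6-joint arm with a two-finger parallel gripper is mounted at the origin on the work surface. World frame = base frame: x ahead of the robot, y to its left, z up, the work surface at z = 0. Lengths are in m, angles in rad, forces in N, time in s.
With the tool pointing down it reaches from about 0.25 to 0.725 m from the base axis. Payload 4 kg.
Tool frame: the origin (TCP) lies on the centre line of the jaws, within the pads' length; the fingertips stand 14 mm ahead of it and the grasp point (between the pads) lies 5 mm behind it; z points along the fingers, x is the direction in which the jaws open and shut, and the axes are right-handed (so a half turn about z gives the same grasp; the last joint's range is limited). The gripper opens to 85 mm and grips with 20 to 120 N. Pads are 22 mm wide; open, the fingers measure 114 mm over their backs; the gripper's body (76 mm by 85 mm) begins 54 mm behind the grasp point. The pads swing forward as they close: fully open they stand 13 mm farther back than shut.
Start: joints at [-1.288, 0.241, 0.005, 1.335, 0, 1.571], TCP at [0.14, -0.48, 0.245] pointing down, gripper open.
Joint ranges: [-2.72, 2.72], [-1.05, 1.87], [-1.09, 1.28], [-1.99, 2.15], [-1.42, 1.44], [-3.14, 3.14]. Speed limits (rad/s): [2.79, 2.79, 3.14, 3.14, 3.14, 3.14].

### API

Orientations are given as a unit quaternion [x, y, z, w].
In Python, from workcell import bot gives the robot as it stands.
- The arm moves only by the tool play_rows, never from a script. Its argument "motion" is a list of rows, each an object with "fingers": the closure, from -1 (fully open) to 1 (shut), so that 0 is half open; "translation": the shift along the tool's x, y, z in cm, a list of three; "roll": the turn about the tool's z in degrees. A call has 1 to 20 rows; each row is the pose to reach, as a shift and turn from the pose commanded when the call began, along the tool's axes at that moment; what a row does not reach only later rows make up. A row lasts 1/12 s, in which the tool goes at most 41.7 mm and 7.16 degrees, less where a joint would pass 70% of its speed; a pose out of reach is approached as far as the arm can. A call with a gripper value outside its range is refused whole. The fingers move at their own pace and stop on an object; the grip force is fixed at half the most. Time passes only in rows, so rows that repeat a pose let the fingers close. It gives the time, the measured TCP pose, the force and the opening at its end, in the units of the state.
- bot.get_obs(): the state, without advancing time (a new reading comes with each control period).
- bot.camera(name): name is "side" or "top" or "wrist"; returns a dict with "pixels" (400x640x3 uint8, red, green, blue), "intrinsics" (3x3 intrinsics, pixels), "world_to_cam" (4x4, takes a point from world to camera coordinates). Camera axes: x right, y down, z forward; pixel columns grow to the right and rows downward; lengths in m; the calibration is good to about 2 mm. The wrist camera is an equidistant fisheye: a pixel r from the principal point sees the ray r / f radians off the axis. A picture is of the moment at which its call begins. There is no depth.
- bot.job_done(): hands the job in, once; it reports no verdict.
The state is a dict: "clock": time; "joint_pos": joint angles; "joint_vel": joint speeds; "tau": joint torques, N m; "eef_pos": TCP position; "tool_rot": TCP orientation; "ft_force": force on the tool from outside, world axes, zero at the start; "ft_torque": the same for the moment, N m; "grip_width": finger opening in m.
Only numpy, scipy, OpenCV 4.12 (cv2) and the standard library are available. Lean on these libraries where they do the work, as an engineer would, in place of code of your own. Each camera call takes 0.05 s, during which the arm holds its last target. There are 200 camera calls.

### The job

Stand the four capped sample bottles on the tray's round pads in order of height, one to a pad and well centred on it: the shortest on the pad next to the white sipper block, the tallest on the pad farthest from it. Keep every bottle upright all the time, and leave the grey beaker where it is.

Things in the scene. Friction and masses are not known exactly. Their poses are not given: they have to be found in the camera images.
- bottle_p_mid (a point): The shortest of four loose, closed, round wide-mouth bottles (white plastic, dark teal screw cap). 60 mm high; cap 34 mm across and 20 mm high, body 30 mm across. This point is on its axis, half-way up (30 mm above its underside); z is up along the bottle. Starts upright on the bench. Best held from above near its top, on the cap.
- bottle_q_mid (a point): The tallest of four loose, closed, round wide-mouth bottles (white plastic, dark teal screw cap). 126 mm high; cap 58 mm across and 20 mm high, body 54 mm across. This point is on its axis, half-way up (63 mm above its underside); z is up along the bottle. Starts upright on the bench. Best held from above near its top, on the cap.
- bottle_r_mid (a point): The third, second tallest of four loose, closed, round wide-mouth bottles (white plastic, dark teal screw cap). 104 mm high; cap 50 mm across and 20 mm high, body 46 mm across. This point is on its axis, half-way up (52 mm above its underside); z is up along the bottle. Starts upright on the bench. Best held from above near its top, on the cap.
- bottle_s_mid (a point): The second shortest of four loose, closed, round wide-mouth bottles (white plastic, dark teal screw cap). 82 mm high; cap 42 mm across and 20 mm high, body 38 mm across. This point is on its axis, half-way up (41 mm above its underside); z is up along the bottle. Starts upright on the bench. Best held from above near its top, on the cap.
- pad_a: One of four identical dark round rubber pads, fixed in a straight row 90 mm apart on a flat grey metal tray; 66 mm across. Origin: centre of its underside, on the tray's top (10 mm above the bench); the pad is 3 mm thick, so a bottle on it stands 13 mm above the bench. The letters say nothing of the order along the row: any pad may be at any of the four places.
- pad_b: One of four identical dark round rubber pads, fixed in a straight row 90 mm apart on a flat grey metal tray; 66 mm across. Origin: centre of its underside, on the tray's top (10 mm above the bench); the pad is 3 mm thick, so a bottle on it stands 13 mm above the bench. The letters say nothing of the order along the row: any pad may be at any of the four places.
- pad_c: One of four identical dark round rubber pads, fixed in a straight row 90 mm apart on a flat grey metal tray; 66 mm across. Origin: centre of its underside, on the tray's top (10 mm above the bench); the pad is 3 mm thick, so a bottle on it stands 13 mm above the bench. The letters say nothing of the order along the row: any pad may be at any of the four places.
- pad_d: One of four identical dark round rubber pads, fixed in a straight row 90 mm apart on a flat grey metal tray; 66 mm across. Origin: centre of its underside, on the tray's top (10 mm above the bench); the pad is 3 mm thick, so a bottle on it stands 13 mm above the bench. The letters say nothing of the order along the row: any pad may be at any of the four places.
- sipper: The sipper block, fixed on the tray at one end of the row (which end varies): white block 36 mm along the row, 70 mm across it, 30 mm high, with a teal knob on top (50 mm high in all). Origin: centre of its underside, on the tray's top, in line with the pads and 77 mm from the centre of the nearest one. The tray's other end has only a low metal bar, 10 mm high.
- beaker_mid (a point): A loose open grey plastic beaker standing among the bottles, 60 mm across at the rim, 70 mm high; not to be moved. This point is on its axis, half-way up (35 mm). A low loose stack of two white dishes, 56 mm across and 28 mm high (not listed), also stands among the bottles.
Not all that is in view belongs to the job. Leave any red look-alike of the part that bears bottle_s_mid alone.

How it is judged:
By the outcome, as a careful person would: the job done as asked, in the order asked, and still so for the second after the job is handed in, with the robot touching nothing.
It also fails if it takes over 102 s, if anything falls off the work surface, if the arm or the gripper's body presses on something with over 40 N, if the wrist force passes 120 N, or if a joint passes its speed limit or range.

## Working session

There is one attempt and no reset: what is moved stays moved. The work goes in short steps, Python scripts to look and compute and a tool call to move; the robot and the scene stay as the last step left them, time stands still between calls to the robot, and variables do not carry over. Pictures are saved under pics/ and viewed, about 12 in all and at most 16, crops included, and the job is handed in when it is done.

Besides the shell and the picture viewer there is one more tool, called after "Call:" as a command line: name --argument value ..., lists and objects as JSON in quotes. play_rows: Moves the arm, as the interface text tells. Its arguments: {"type":"object","properties":{"motion":{"type":"array","items":{"type":"object","properties":{"fingers":{"type":"number"},"translation":{"type":"array","items":{"type":"number"}},"roll":{"type":"number"}}}}},"required":["motion"]}

```bash
ls; mkdir -p pics; python3 - <<'E'
from workcell import bot
import cv2,numpy as np
np.set_printoptions(precision=4,suppress=True)
o=bot.get_obs()
print(o)
for n in("side","top"):
    c=bot.camera(n); np.savez(f"{n}0.npz",**c); cv2.imwrite(f"pics/{n}0.png",c["pixels"][:,:,::-1]); print(n,c["intrinsics"],c["world_to_cam"])
E
```

```text
pics
{'clock': 0.0, 'joint_pos': array([-1.288 ,  0.2414,  0.0037,  1.3352,  0.    ,  1.5708]), 'joint_vel': array([-0.0002, -0.0006, -0.0006,  0.0005, -0.0003, -0.0001]), 'tau': array([ -0.0007, -37.2311,  25.2413,   0.0169,   0.    ,   0.    ]), 'eef_pos': array([ 0.1393, -0.4796,  0.2444]), 'tool_rot': array([ 0.7997, -0.6004, -0.0008, -0.0006]), 'ft_force': array([ 0.0387,  0.3366, -0.3995]), 'ft_torque': array([-0.0067, -0.0112,  0.0137]), 'grip_width': 0.08501975586344081}
side [[418.4206   0.     324.1001]
 [  0.     418.4206 199.3947]
 [  0.       0.       1.    ]] [[-0.9943 -0.1062  0.0124  0.5212]
 [-0.073   0.5897 -0.8043  0.0771]
 [ 0.0781 -0.8006 -0.5941  0.9327]
 [ 0.      0.      0.      1.    ]]
top [[380.9694   0.     318.0052]
 [  0.     380.9694 197.2216]
 [  0.       0.       1.    ]] [[-0.0028 -0.9997 -0.0241  0.034 ]
 [-0.9952  0.0051 -0.0979  0.5424]
 [ 0.098   0.0237 -0.9949  0.9707]
 [ 0.      0.      0.      1.    ]]
```

View pics/top0.png

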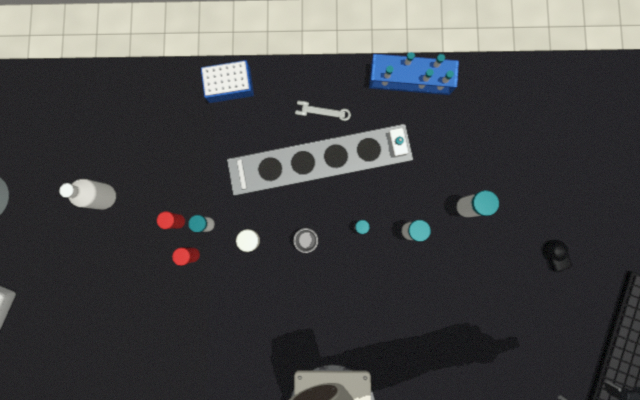

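View pics/side0.png

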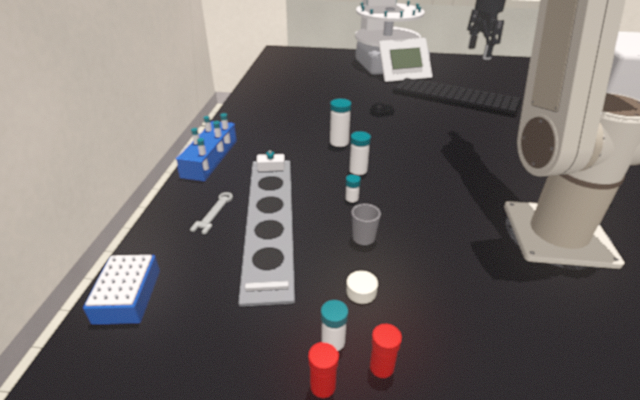

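The four caps in the top view are at (486,203) q, (419,231) r, (362,227) p and (198,224) s. Things that could be mistaken for them:
- Red look-alikes at (166,220) and (181,256).
- Small teal-capped vials in the blue rack at about (420,70).
- Teal sipper knob at (399,141).
- White wash bottle at (90,193).

The pads are at (270,169), (303,162), (336,156) and (369,149), and the sipper is at (399,141), on the right (−y) end. The side view agrees with all of this.

```bash
cat > h.py <<'E'
import cv2,numpy as np
np.set_printoptions(precision=4,suppress=True)
def teal(img):
    h=cv2.cvtColor(img,cv2.COLOR_RGB2HSV)
    return cv2.inRange(h,(80,90,40),(100,255,255))
def blobs(m,amin=60):
    n,l,s,c=cv2.connectedComponentsWithStats(m)
    return [(c[i].round(1),s[i]) for i in range(1,n) if s[i,4]>=amin]
def ray(c,uv):
    K,T=c["intrinsics"],c["world_to_cam"]; R=T[:3,:3]
    d=R.T@np.linalg.solve(K,[uv[0],uv[1],1]); return -R.T@T[:3,3],d/np.linalg.norm(d)
def onz(c,uv,z):
    o,d=ray(c,uv); return o+d*(z-o[2])/d[2]
def tri(rs):
    A=sum(np.eye(3)-np.outer(d,d) for o,d in rs); b=sum((np.eye(3)-np.outer(d,d))@o for o,d in rs)
    p=np.linalg.solve(A,b); return p,[np.linalg.norm(np.cross(p-o,d)) for o,d in rs]
E
python3 - <<'E'
from h import *
for n in("top","side"):
    c=np.load(n+"0.npz"); im=c["pixels"]
    print(n,"teal"); 
    for b in blobs(teal(im)): print(b)
    g=im.max(2); 
    x0,y0,x1,y1=(225,120,415,200) if n=="top" else (235,150,300,305)
    m=np.zeros_like(g); m[y0:y1,x0:x1]=(g[y0:y1,x0:x1]<75)*255
    print("dark")
    for b in blobs(m): print(b)
t,s=np.load("top0.npz")["pixels"],np.load("side0.npz")["pixels"]
a=cv2.resize(t[180:280,140:520],None,fx=2,fy=2,interpolation=cv2.INTER_CUBIC)
b=cv2.resize(s[90:400,300:410],(220,0) if 0 else None,fx=1.25,fy=1.25)
cv=np.zeros((600,780,3),np.uint8); cv[:200,:760]=a; cv[205:205+b.shape[0],:b.shape[1]]=b
p=cv2.resize(t[120:200,220:420],None,fx=2.5,fy=2.5); cv[250:450,200:700]=p
cv2.imwrite("pics/crop1.png",cv[:,:,::-1])
E
```

```text
top teal
(array([440.4,  57.4]), array([436,  53,  10,  10,  69], dtype=int32))
(array([485.4, 202.6]), array([472, 190,  28,  26, 576], dtype=int32))
(array([196.9, 223.2]), array([188, 214,  19,  19, 272], dtype=int32))
(array([419.4, 230.1]), array([409, 219,  22,  23, 400], dtype=int32))
(array([361.9, 226.6]), array([355, 220,  15,  15, 184], dtype=int32))
dark
(array([319.6, 159.8]), array([ 225,  120,  190,   80, 8268], dtype=int32))
(array([368.3, 149.2]), array([358, 139,  22,  22, 389], dtype=int32))
(array([335.4, 155.6]), array([324, 145,  23,  22, 392], dtype=int32))
(array([302.6, 162.3]), array([292, 152,  22,  22, 390], dtype=int32))
(array([269.7, 168.6]), array([259, 158,  23,  22, 393], dtype=int32))
side teal
(array([340.3, 104.5]), array([330,  98,  22,  14, 259], dtype=int32))
(array([360.3, 137.8]), array([351, 131,  20,  15, 258], dtype=int32))
(array([352.7, 180.2]), array([346, 174,  15,  13, 169], dtype=int32))
(array([333.9, 312.7]), array([321, 300,  27,  27, 602], dtype=int32))
dark
(array([241.3, 204.9]), array([ 235,  150,   33,  155, 1652], dtype=int32))
(array([295. , 212.8]), array([ 272,  150,   28,  155, 1135], dtype=int32))
(array([270.6, 182.7]), array([260, 178,  22,  11, 162], dtype=int32))
(array([269.8, 204.3]), array([258, 198,  24,  14, 206], dtype=int32))
(array([270. , 228.8]), array([256, 221,  26,  17, 225], dtype=int32))
(array([268. , 258.2]), array([254, 249,  29,  20, 330], dtype=int32))
```

View pics/crop1.png

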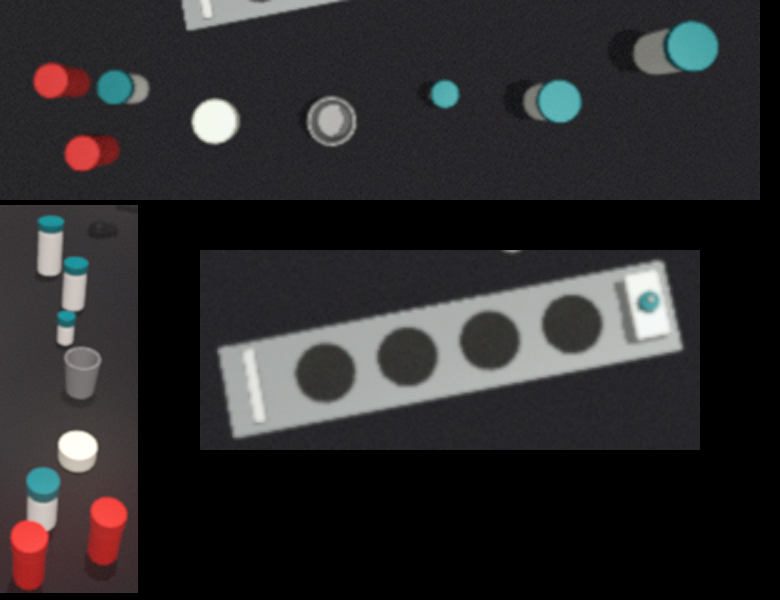

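The crop confirms the choice: four white bodies with teal caps, two red decoys to the left of s, and the sipper at the right (−y) end. Next I triangulate.

```bash
python3 - <<'E'
from h import *
t,s=np.load("top0.npz"),np.load("side0.npz")
def near(bl,uv): return min(bl,key=lambda b:np.hypot(*(b[0]-uv)))[0]
T,S=blobs(teal(t["pixels"])),blobs(teal(s["pixels"]))
for k,a,b,H in[("p",(362,227),(353,180),.06),("s",(198,224),(334,313),.082),("r",(419,231),(360,138),.104),("q",(486,203),(340,105),.126)]:
    ut,us=near(T,a),near(S,b); p,e=tri([ray(t,ut),ray(s,us)])
    print(k,p,"res",np.array(e),"top-z",onz(t,ut,H-.008),"side",onz(s,us,H-.010))
def dk(c,box,th):
    g=c["pixels"].max(2);x0,y0,x1,y1=box;m=np.zeros_like(g);m[y0:y1,x0:x1]=(g[y0:y1,x0:x1]<th)*255;return m
for th in(75,95,110):
  D=blobs(dk(t,(225,120,415,200),th));E=blobs(dk(s,(235,150,300,305),th))
  for a,b in[((369,149),(270.6,183)),((336,156),(270,204)),((303,162),(270,229)),((270,169),(268,259))]:
    ut,us=near(D,a),near(E,b);p,e=tri([ray(t,ut),ray(s,us)]);print(th,p,e[0].round(4),"topz",onz(t,ut,.013)[:2],"side",onz(s,us,.013)[:2])
def red(im):
    h=cv2.cvtColor(im,cv2.COLOR_RGB2HSV);return cv2.inRange(h,(0,120,140),(10,255,255))
for c in(t,s):print([(b[0],b[1][:4]) for b in blobs(red(c["pixels"]))])
for uv in((165.5,220),(181,256)):print("red",onz(t,uv,.08))
print("beaker",onz(t,(306,240),.07),"dish",onz(t,(247.5,240),.028))
E
```

```text
p [ 0.4647 -0.0794  0.0526] res [0.0002 0.0002] top-z [ 0.4649 -0.0795  0.052 ] side [ 0.4645 -0.0832  0.05  ]
s [0.4741 0.333  0.0753] res [0.0001 0.0001] top-z [0.4742 0.3335 0.074 ] side [0.4742 0.3304 0.072 ]
r [ 0.4546 -0.213   0.0964] res [0.0006 0.0006] top-z [ 0.4551 -0.2131  0.096 ] side [ 0.454  -0.2175  0.094 ]
q [ 0.5184 -0.3635  0.1189] res [0.0004 0.0004] top-z [ 0.5188 -0.3638  0.118 ] side [ 0.5184 -0.37    0.116 ]
75 [ 0.6723 -0.1032  0.0119] 0.0005 topz [ 0.6725 -0.103 ] side [ 0.6713 -0.1015]
75 [ 0.6556 -0.0149  0.0111] 0.0006 topz [ 0.6558 -0.0148] side [ 0.6543 -0.0123]
75 [0.6371 0.0732 0.0118] 0.0014 topz [0.6382 0.0733] side [0.6353 0.0747]
75 [0.6216 0.162  0.0106] 0.0006 topz [0.6217 0.1617] side [0.6203 0.1645]
95 [ 0.6728 -0.1033  0.0108] 0.0002 topz [ 0.6725 -0.103 ] side [ 0.6718 -0.1   ]
95 [ 0.656  -0.0148  0.0104] 0.0 topz [ 0.6555 -0.0148] side [ 0.6551 -0.0115]
95 [0.639  0.0737 0.0103] 0.0 topz [0.6385 0.0735] side [0.6382 0.0768]
95 [0.6221 0.1621 0.01  ] 0.0001 topz [0.6217 0.1617] side [0.6211 0.1651]
110 [ 0.6731 -0.1036  0.0105] 0.0002 topz [ 0.6728 -0.1033] side [ 0.672 -0.1  ]
110 [ 0.656  -0.0148  0.0107] 0.0 topz [ 0.6555 -0.0148] side [ 0.6552 -0.0118]
110 [0.6389 0.0737 0.0104] 0.0001 topz [0.6385 0.0735] side [0.638  0.0767]
110 [0.6218 0.1619 0.0098] 0.0001 topz [0.6212 0.1614] side [0.6209 0.1651]
[(array([165.1, 219.9]), array([157, 212,  17,  17], dtype=int32)), (array([180.9, 256.1]), array([172, 248,  18,  17], dtype=int32))]
[(array([384.7, 348.6]), array([371, 323,  31,  55], dtype=int32)), (array([322.8, 368. ]), array([308, 342,  31,  56], dtype=int32))]
red [0.4823 0.4104 0.08  ]
red [0.3936 0.3686 0.08  ]
beaker [0.4318 0.0609 0.07  ] dish [0.4316 0.2155 0.028 ]
```

```bash
cat >> h.py <<'E'
from scipy.spatial.transform import Rotation as Ro
def go(o,p,head=None):
    R=Ro.from_quat(o["tool_rot"]).as_matrix(); t=R.T@(np.array(p)-o["eef_pos"])*100
    h=np.degrees(np.arctan2(R[1,0],R[0,0])); r=0 if head is None else (h-head+180)%360-180
    return t.round(2),"roll",round(r,1)
E
python3 - <<'E'
from h import *
from workcell import bot
print(go(bot.get_obs(),[.4647,-.0794,.19],10.9))
E
```

```text
(array([-29.34, -42.41,   5.5 ]), 'roll', np.float64(-84.7))
```

Call:
play_rows --motion '[{"fingers":-1,"translation":[-2.9,-4.2,0.5],"roll":-8},{"fingers":-1,"translation":[-29.3,-42.4,5.5],"roll":-84.7},{"fingers":-1,"translation":[-29.3,-42.4,5.5],"roll":-84.7},{"fingers":-1,"translation":[-29.3,-42.4,5.5],"roll":-84.7},{"fingers":-1,"translation":[-29.3,-42.4,5.5],"roll":-84.7},{"fingers":-1,"translation":[-29.3,-42.4,5.5],"roll":-84.7},{"fingers":-1,"translation":[-29.3,-42.4,5.5],"roll":-84.7},{"fingers":-1,"translation":[-29.3,-42.4,5.5],"roll":-84.7},{"fingers":-1,"translation":[-29.3,-42.4,5.5],"roll":-84.7},{"fingers":-1,"translation":[-29.3,-42.4,5.5],"roll":-84.7},{"fingers":-1,"translation":[-29.3,-42.4,5.5],"roll":-84.7},{"fingers":-1,"translation":[-29.3,-42.4,5.5],"roll":-84.7},{"fingers":-1,"translation":[-29.3,-42.4,5.5],"roll":-84.7},{"fingers":-1,"translation":[-29.3,-42.4,5.5],"roll":-84.7},{"fingers":-1,"translation":[-29.3,-42.4,5.5],"roll":-84.7},{"fingers":-1,"translation":[-29.3,-42.4,5.5],"roll":-84.7},{"fingers":-1,"translation":[-29.3,-42.4,5.5],"roll":-84.7},{"fingers":-1,"translation":[-29.3,-42.4,5.5],"roll":-84.7}]'

```text
clock: 1.6
eef_pos: [0.4643, -0.0815, 0.1905]
tool_rot: [0.996, 0.094, -0.0, 0.0]
ft_force: [0.1, 0.1, -0.3]
grip_width: 0.0853
```

```bash
python3 - <<'E'
from h import *
from workcell import bot
o=bot.get_obs(); print(o["clock"],o["eef_pos"],o["joint_pos"],o["ft_force"],go(o,[.4647,-.0794,.046],10.9))
c=bot.camera("wrist"); np.savez("w1.npz",**c); cv2.imwrite("pics/w1.png",c["pixels"][:,:,::-1])
K,T=c["intrinsics"],c["world_to_cam"]; print(K,T)
q=T[:3,:3]@[.4647,-.0794,.06]+T[:3,3]; th=np.arctan2(np.hypot(*q[:2]),q[2]); print("predicted cap px",K[:2,2]+K[0,0]*th*q[:2]/np.hypot(*q[:2]))
print(blobs(teal(c["pixels"])))
E
```

```text
1.6 [ 0.4643 -0.0815  0.1905] [-0.1737  0.217  -0.1721  1.1817 -0.0001  1.209 ] [ 0.1424  0.1202 -0.3035] (array([ 0.08, -0.2 , 14.45]), 'roll', np.float64(-0.1))
[[309.7069   0.     321.9564]
 [  0.     309.7069 198.4528]
 [  0.       0.       1.    ]] [[ 0.9825  0.1863  0.0004 -0.441 ]
 [ 0.1782 -0.9405  0.2895 -0.1813]
 [ 0.0543 -0.2843 -0.9572  0.278 ]
 [ 0.      0.      0.      1.    ]]
predicted cap px [322.8571 190.9949]
[(array([322. , 187.5]), array([ 302,  167,   40,   41, 1268], dtype=int32)), (array([488.9, 297.3]), array([480, 292,  18,  11, 127], dtype=int32)), (array([600.1, 301.1]), array([594, 294,  13,  15, 124], dtype=int32)), (array([284.2, 324.4]), array([ 258,  306,   54,   39, 1557], dtype=int32)), (array([594.5, 331.8]), array([589, 326,  12,  13,  98], dtype=int32))]
```

View pics/w1.png

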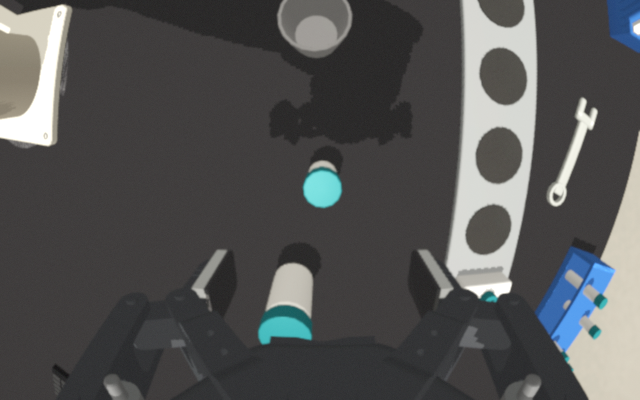

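The wrist view shows p's cap at (322,188), about 3 px from the prediction (≈2.6 mm in +y). r is at (284,324) and the pads are at right. I split the difference and descend.

Call:
play_rows --motion '[{"fingers":-1,"translation":[0.1,-0.35,3.5],"roll":0},{"fingers":-1,"translation":[0.1,-0.35,7],"roll":0},{"fingers":-1,"translation":[0.1,-0.35,10],"roll":0},{"fingers":-1,"translation":[0.1,-0.35,12.5],"roll":0},{"fingers":-1,"translation":[0.1,-0.35,13.8],"roll":0},{"fingers":-1,"translation":[0.1,-0.35,14.4],"roll":0},{"fingers":-1,"translation":[0.1,-0.35,14.4],"roll":0},{"fingers":-1,"translation":[0.1,-0.35,14.4],"roll":0}]'

```text
clock: 2.32
eef_pos: [0.4656, -0.0774, 0.0469]
tool_rot: [0.996, 0.095, 0.0, 0.0]
ft_force: [0.4, 0.2, 1.0]
grip_width: 0.0852
```

Call:
play_rows --motion '[{"fingers":0.2,"translation":[0,0,0],"roll":0},{"fingers":0.6,"translation":[0,0,0],"roll":0},{"fingers":1,"translation":[0,0,0],"roll":0},{"fingers":1,"translation":[0,0,0],"roll":0},{"fingers":1,"translation":[0,0,0],"roll":0},{"fingers":1,"translation":[0,0,0],"roll":0},{"fingers":1,"translation":[0,0,0],"roll":0},{"fingers":1,"translation":[0,0,0],"roll":0}]'

```text
clock: 2.98
eef_pos: [0.4657, -0.0769, 0.0472]
tool_rot: [0.995, 0.095, 0.001, 0.0]
ft_force: [-1.4, 0.5, 5.1]
grip_width: 0.0324
```

```bash
python3 - <<'E'
from h import *
from workcell import bot
o=bot.get_obs(); print(o["clock"],o["eef_pos"],o["joint_pos"],o["ft_force"],o["grip_width"])
c=bot.camera("wrist"); np.savez("w2.npz",**c); cv2.imwrite("pics/w2.png",c["pixels"][:,:,::-1])
E
```

```text
2.9833 [ 0.4657 -0.0769  0.0472] [-0.1636  0.3744 -0.3785  0.8167 -0.0002  1.2168] [-1.3548  0.5282  5.1379] 0.03243735564377344
```

View pics/w2.png

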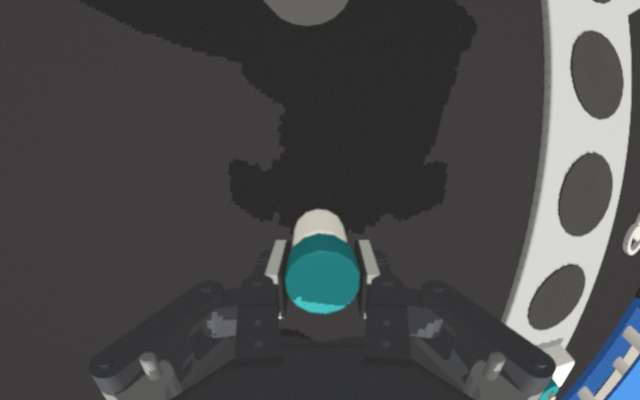

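Width is 32.4 mm on a 34 mm cap, and the cap is centred between the pads at (323,275). Now I lift and carry it over pad 1, watching the wrist view.

Call:
play_rows --motion '[{"fingers":1,"translation":[0,0,-1],"roll":0},{"fingers":1,"translation":[0,0,-3],"roll":0},{"fingers":1,"translation":[0,0,-6],"roll":0},{"fingers":1,"translation":[0,0,-8],"roll":0},{"fingers":1,"translation":[0,0,-9],"roll":0},{"fingers":1,"translation":[0,0,-9],"roll":0}]'

```text
clock: 3.53
eef_pos: [0.4673, -0.0771, 0.139]
tool_rot: [0.995, 0.095, 0.003, 0.001]
ft_force: [0.9, 0.5, -1.1]
grip_width: 0.0322
```

```bash
python3 - <<'E'
from h import *
from workcell import bot
o=bot.get_obs(); print(o["eef_pos"],o["ft_force"],o["grip_width"],go(o,[.673,-.1034,.137],10.9))
E
```

```text
[ 0.4673 -0.0771  0.139 ] [ 0.8903  0.526  -1.0508] 0.03224933225933276 (array([19.7 ,  6.48,  0.32]), 'roll', np.float64(0.0))
```

Call:
play_rows --motion '[{"fingers":1,"translation":[1,0.3,0],"roll":0},{"fingers":1,"translation":[3,1,0],"roll":0},{"fingers":1,"translation":[6,2,0],"roll":0},{"fingers":1,"translation":[9,3,0],"roll":0},{"fingers":1,"translation":[12,4,0],"roll":0},{"fingers":1,"translation":[15,5,0],"roll":0},{"fingers":1,"translation":[17.5,5.8,0],"roll":0},{"fingers":1,"translation":[19,6.3,0],"roll":0},{"fingers":1,"translation":[19.7,6.5,0],"roll":0},{"fingers":1,"translation":[19.7,6.5,0],"roll":0},{"fingers":1,"translation":[19.7,6.5,0],"roll":0},{"fingers":1,"translation":[19.7,6.5,0],"roll":0}]'

```text
clock: 4.53
eef_pos: [0.6698, -0.1032, 0.1351]
tool_rot: [0.995, 0.095, -0.001, -0.0]
ft_force: [-0.1, -0.5, -0.8]
grip_width: 0.0325
```

```bash
python3 - <<'E'
from h import *
from workcell import bot
o=bot.get_obs(); print(o["clock"],o["eef_pos"],o["tool_rot"],o["ft_force"],o["grip_width"],go(o,[.673,-.1034,.060],10.9))
t,s=bot.camera("top"),bot.camera("side"); 
T,S=blobs(teal(t["pixels"]),40),blobs(teal(s["pixels"]),40)
for x in T:print("T",x)
for x in S:print("S",x)
a=t["pixels"][110:260,230:440];b=s["pixels"][60:260,200:400]
cv=np.zeros((600,800,3),np.uint8);cv[:375,:525]=cv2.resize(a,None,fx=2.5,fy=2.5)[:375,:525];cv[200:600,400:800]=cv2.resize(b,None,fx=2,fy=2)
cv2.imwrite("pics/c3.png",cv[:,:,::-1])
E
```

```text
4.5333 [ 0.6698 -0.1032  0.1351] [ 0.9955  0.095  -0.0013 -0.0003] [-0.1481 -0.4683 -0.7612] 0.03250191228351294 (array([0.33, 0.09, 7.51]), 'roll', np.float64(0.0))
T (array([485.4, 202.7]), array([472, 190,  28,  26, 573], dtype=int32))
T (array([196.9, 223.2]), array([188, 214,  19,  19, 273], dtype=int32))
S (array([340.3, 104.5]), array([330,  98,  22,  14, 260], dtype=int32))
S (array([267.3, 136.8]), array([261, 131,  13,  13, 147], dtype=int32))
S (array([360.3, 137.9]), array([351, 131,  20,  15, 259], dtype=int32))
S (array([333.9, 312.7]), array([321, 300,  27,  27, 601], dtype=int32))
```

View pics/c3.png

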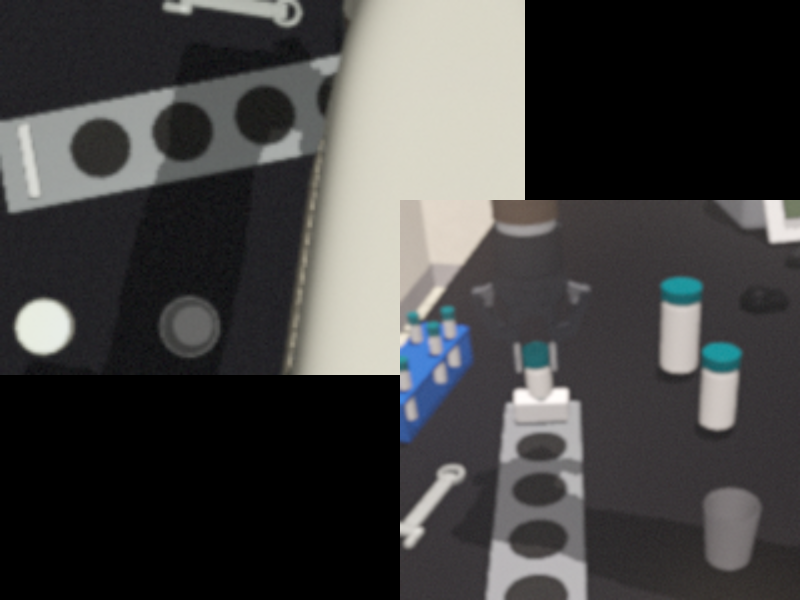

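p hangs upright over pad 1, beside the sipper (side view, cap at (267,137)). Lowering.

Call:
play_rows --motion '[{"fingers":1,"translation":[0.3,0.1,1.5],"roll":0},{"fingers":1,"translation":[0.33,0.1,4],"roll":0},{"fingers":1,"translation":[0.33,0.1,5.8],"roll":0},{"fingers":1,"translation":[0.33,0.1,6.6],"roll":0},{"fingers":1,"translation":[0.33,0.1,7.0],"roll":0},{"fingers":1,"translation":[0.33,0.1,7.2],"roll":0},{"fingers":1,"translation":[0.33,0.1,7.3],"roll":0},{"fingers":1,"translation":[0.33,0.1,7.3],"roll":0}]'

```text
clock: 5.3
eef_pos: [0.6752, -0.1039, 0.0646]
tool_rot: [0.995, 0.095, 0.001, 0.0]
ft_force: [0.0, -0.4, -0.6]
grip_width: 0.0325
```

```bash
python3 - <<'E'
from h import *
from workcell import bot
o=bot.get_obs(); print(o["clock"],o["eef_pos"],o["ft_force"],o["grip_width"],go(o,[.673,-.1034,.060],10.9))
E
```

```text
5.3 [ 0.6752 -0.1039  0.0646] [ 0.0042 -0.4278 -0.6287] 0.03250326927995487 (array([-0.21, -0.09,  0.46]), 'roll', np.float64(0.0))
```

Call:
play_rows --motion '[{"fingers":1,"translation":[-0.2,0,0.2],"roll":0},{"fingers":1,"translation":[-0.2,0,0.35],"roll":0},{"fingers":1,"translation":[-0.2,0,0.35],"roll":0},{"fingers":1,"translation":[-0.2,0,0.35],"roll":0},{"fingers":1,"translation":[-0.2,0,0.35],"roll":0}]'

```text
clock: 5.72
eef_pos: [0.6727, -0.1042, 0.0604]
tool_rot: [0.995, 0.095, 0.0, 0.0]
ft_force: [-0.8, -0.3, 1.8]
grip_width: 0.0326
```

Light contact. Release, then rise.

Call:
play_rows --motion '[{"fingers":0.3,"translation":[0,0,0],"roll":0},{"fingers":0,"translation":[0,0,0],"roll":0},{"fingers":-0.5,"translation":[0,0,0],"roll":0},{"fingers":-1,"translation":[0,0,0],"roll":0},{"fingers":-1,"translation":[0,0,0],"roll":0},{"fingers":-1,"translation":[0,0,0],"roll":0},{"fingers":-1,"translation":[0,0,-2],"roll":0},{"fingers":-1,"translation":[0,0,-5],"roll":0},{"fingers":-1,"translation":[0,0,-9],"roll":0},{"fingers":-1,"translation":[0,0,-13],"roll":0},{"fingers":-1,"translation":[0,0,-14],"roll":0},{"fingers":-1,"translation":[0,0,-14],"roll":0},{"fingers":-1,"translation":[0,0,-14],"roll":0}]'

```text
clock: 6.8
eef_pos: [0.673, -0.1042, 0.2008]
tool_rot: [0.995, 0.095, 0.001, 0.0]
ft_force: [0.6, 0.4, -0.5]
grip_width: 0.0855
```

```bash
cat >> h.py <<'E'
def wray(c,uv):
    K,T=c["intrinsics"],c["world_to_cam"];R=T[:3,:3];v=(np.array(uv)-K[:2,2])/K[0,0];th=np.hypot(*v)
    d=R.T@np.r_[np.sin(th)*v/th,np.cos(th)];return -R.T@T[:3,3],d
def wz(c,uv,z):
    o,d=wray(c,uv);return (o+d*(z-o[2])/d[2])
def ctr(m,uv,amin=60): return min(blobs(m,amin),key=lambda b:np.hypot(*(b[0]-np.array(uv))))
E
python3 - <<'E'
from h import *
from workcell import bot
o=bot.get_obs(); print(o["clock"],o["eef_pos"],o["ft_force"],o["grip_width"],go(o,[.4741,.333,.20],10.9))
c=bot.camera("wrist"); np.savez("w3.npz",**c); cv2.imwrite("pics/w3.png",c["pixels"][:,:,::-1])
for b in blobs(teal(c["pixels"])): print(b, wz(c,b[0],.073))
s=bot.camera("side"); np.savez("s3.npz",**s); 
for b in blobs(teal(s["pixels"])): print(b, onz(s,b[0],.063))
E
```

```text
6.8 [ 0.673  -0.1042  0.2008] [ 0.6492  0.3592 -0.5118] 0.0854561612931604 (array([-11.26, -46.69,   0.02]), 'roll', np.float64(0.0))
(array([318.8, 191.6]), array([ 299,  172,   40,   40, 1187], dtype=int32)) [ 0.6702 -0.1026  0.073 ]
(array([ 98.3, 257.3]), array([  77,  233,   44,   50, 1579], dtype=int32)) [ 0.4348 -0.2258  0.073 ]
(array([320.5, 257. ]), array([312, 247,  18,  23, 272], dtype=int32)) [ 0.6834 -0.1641  0.073 ]
(array([493.4, 274.6]), array([483, 264,  21,  22, 307], dtype=int32)) [ 0.8725 -0.1578  0.073 ]
(array([465.6, 364.6]), array([459, 357,  15,  16, 174], dtype=int32)) [ 0.9007 -0.2953  0.073 ]
(array([161.8, 385.2]), array([146, 365,  33,  35, 785], dtype=int32)) [ 0.5002 -0.4279  0.073 ]
(array([340.3, 104.5]), array([330,  98,  22,  14, 259], dtype=int32)) [ 0.5256 -0.4909  0.063 ]
(array([360.3, 137.8]), array([351, 131,  20,  15, 259], dtype=int32)) [ 0.4542 -0.276   0.063 ]
(array([269.6, 161.9]), array([264, 151,  12,  20, 156], dtype=int32)) [ 0.6745 -0.1199  0.063 ]
(array([333.9, 312.7]), array([321, 300,  27,  27, 604], dtype=int32)) [0.4745 0.3233 0.063 ]
```

View pics/w3.png

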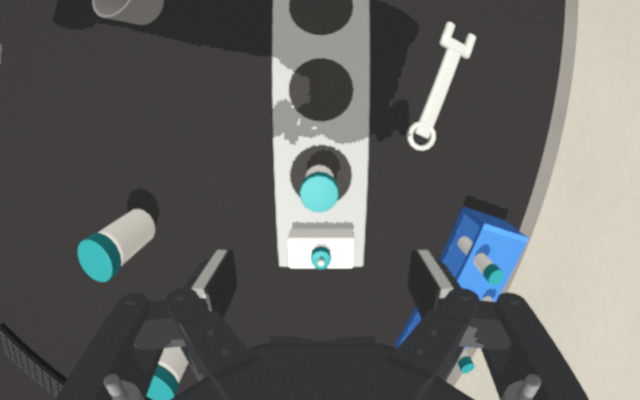

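```bash
python3 - <<'E'
from h import *
c=np.load("w3.npz"); g=c["pixels"].max(2)
# unlit shadowed tray: use local thresholds; pad contours -> ground points -> circle fit
for name,box,th in(("pad1",(280,140,365,208),110),("pad2",(283,55,358,125),75)):
    x0,y0,x1,y1=box; m=np.zeros_like(g); m[y0:y1,x0:x1]=(g[y0:y1,x0:x1]<th)*255
    cs,_=cv2.findContours(m,cv2.RETR_EXTERNAL,cv2.CHAIN_APPROX_NONE); k=max(cs,key=cv2.contourArea)[:,0,:]
    P=np.array([wz(c,p,.013)[:2] for p in k])
    for it in range(4):
        A=np.c_[2*P,np.ones(len(P))]; s=np.linalg.lstsq(A,(P**2).sum(1),rcond=None)[0]; r=np.sqrt(s[2]+s[:2]@s[:2])
        e=abs(np.hypot(*(P-s[:2]).T)-r); P=P[e<max(.002,2*np.median(e))]
    print(name,s[:2],r,len(P),len(k))
E
```

```text
pad1 [ 0.6713 -0.1005] 0.030123942410145994 116 248
pad2 [ 0.6548 -0.0139] 0.03083838103794307 132 188
```

p is centred on pad 1 within about 2 mm. Pad 2 measured by the wrist agrees with the triangulation to 1.5 mm. Next is s.

Call:
play_rows --motion '[{"fingers":-1,"translation":[-1,-4,0],"roll":0},{"fingers":-1,"translation":[-11.3,-46.8,0],"roll":0},{"fingers":-1,"translation":[-11.3,-46.8,0],"roll":0},{"fingers":-1,"translation":[-11.3,-46.8,0],"roll":0},{"fingers":-1,"translation":[-11.3,-46.8,0],"roll":0},{"fingers":-1,"translation":[-11.3,-46.8,0],"roll":0},{"fingers":-1,"translation":[-11.3,-46.8,0],"roll":0},{"fingers":-1,"translation":[-11.3,-46.8,0],"roll":0},{"fingers":-1,"translation":[-11.3,-46.8,0],"roll":0},{"fingers":-1,"translation":[-11.3,-46.8,0],"roll":0},{"fingers":-1,"translation":[-11.3,-46.8,0],"roll":0},{"fingers":-1,"translation":[-11.3,-46.8,0],"roll":0},{"fingers":-1,"translation":[-11.3,-46.8,0],"roll":0},{"fingers":-1,"translation":[-11.3,-46.8,0],"roll":0},{"fingers":-1,"translation":[-11.3,-46.8,0],"roll":0},{"fingers":-1,"translation":[-11.3,-46.8,0],"roll":0},{"fingers":-1,"translation":[-11.3,-46.8,0],"roll":0},{"fingers":-1,"translation":[-11.3,-46.8,0],"roll":0}]'

```text
clock: 8.4
eef_pos: [0.4736, 0.3328, 0.1996]
tool_rot: [0.996, 0.094, -0.0, 0.0]
ft_force: [0.2, 0.6, -0.8]
grip_width: 0.0853
```

```bash
python3 - <<'E'
from h import *
from workcell import bot
o=bot.get_obs(); print(o["clock"],o["eef_pos"],o["grip_width"],go(o,[.4741,.334,.067],10.9))
c=bot.camera("wrist"); np.savez("w4.npz",**c); cv2.imwrite("pics/w4.png",c["pixels"][:,:,::-1])
for b in blobs(teal(c["pixels"])): print(b, wz(c,b[0],.082))
E
```

```text
8.4 [0.4736 0.3328 0.1996] 0.08530528118561838 (array([ 0.08, -0.12, 13.26]), 'roll', np.float64(-0.1))
(array([321.8, 195. ]), array([ 296,  170,   52,   51, 2056], dtype=int32)) [0.4731 0.3348 0.082 ]
```

View pics/w4.png

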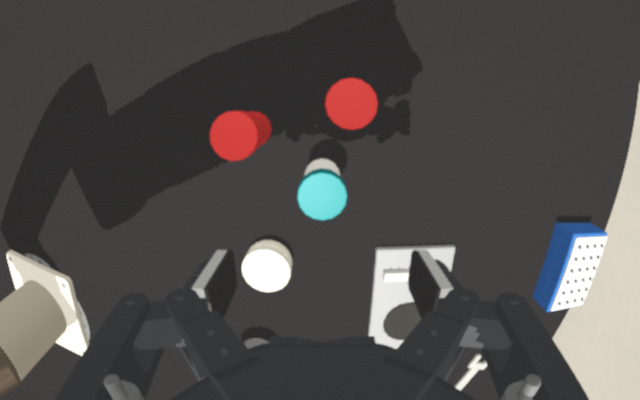

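s's cap is at (322,195) with clear room. The reds are at (235,135) and (351,104), beyond it. Descend and grip.

Call:
play_rows --motion '[{"fingers":-1,"translation":[0.05,-0.15,3.5],"roll":0},{"fingers":-1,"translation":[0.05,-0.15,7],"roll":0},{"fingers":-1,"translation":[0.05,-0.15,10],"roll":0},{"fingers":-1,"translation":[0.05,-0.15,12],"roll":0},{"fingers":-1,"translation":[0.05,-0.15,13],"roll":0},{"fingers":-1,"translation":[0.05,-0.15,13.3],"roll":0},{"fingers":-1,"translation":[0.05,-0.15,13.3],"roll":0},{"fingers":-0.3,"translation":[0.05,-0.15,13.3],"roll":0},{"fingers":0.2,"translation":[0.05,-0.15,13.3],"roll":0},{"fingers":0.6,"translation":[0.05,-0.15,13.3],"roll":0},{"fingers":1,"translation":[0.05,-0.15,13.3],"roll":0},{"fingers":1,"translation":[0.05,-0.15,13.3],"roll":0},{"fingers":1,"translation":[0.05,-0.15,13.3],"roll":0},{"fingers":1,"translation":[0.05,-0.15,13.3],"roll":0},{"fingers":1,"translation":[0.05,-0.15,13.3],"roll":0},{"fingers":1,"translation":[0.05,-0.15,13.3],"roll":0}]'

```text
clock: 9.78
eef_pos: [0.4739, 0.3362, 0.0686]
tool_rot: [0.995, 0.095, 0.001, -0.001]
ft_force: [-0.7, -1.0, 5.1]
grip_width: 0.0405
```

Call:
play_rows --motion '[{"fingers":1,"translation":[0,0,-1],"roll":0},{"fingers":1,"translation":[0,0,-3],"roll":0},{"fingers":1,"translation":[0,0,-6],"roll":0},{"fingers":1,"translation":[0,0,-8],"roll":0},{"fingers":1,"translation":[0,0,-9],"roll":0},{"fingers":1,"translation":[0,0,-9],"roll":0},{"fingers":1,"translation":[0,0,-9],"roll":0}]'

```text
clock: 10.37
eef_pos: [0.4732, 0.3356, 0.1568]
tool_rot: [0.995, 0.095, 0.0, -0.0]
ft_force: [-0.4, -0.2, -1.5]
grip_width: 0.0403
```

```bash
python3 - <<'E'
from h import *
from workcell import bot
o=bot.get_obs(); print(o["clock"],o["eef_pos"],o["ft_force"],o["grip_width"],go(o,[.6560,-.0148,.157],10.9))
E
```

```text
10.3667 [0.4732 0.3356 0.1568] [-0.4047 -0.222  -1.5398] 0.04033626550104106 (array([11.33, 37.86, -0.02]), 'roll', np.float64(0.0))
```

Call:
play_rows --motion '[{"fingers":1,"translation":[0.3,1,0],"roll":0},{"fingers":1,"translation":[0.9,3,0],"roll":0},{"fingers":1,"translation":[1.8,6,0],"roll":0},{"fingers":1,"translation":[2.8,9.5,0],"roll":0},{"fingers":1,"translation":[3.9,13,0],"roll":0},{"fingers":1,"translation":[4.9,16.5,0],"roll":0},{"fingers":1,"translation":[6,20,0],"roll":0},{"fingers":1,"translation":[7,23.5,0],"roll":0},{"fingers":1,"translation":[8.1,27,0],"roll":0},{"fingers":1,"translation":[9.1,30.5,0],"roll":0},{"fingers":1,"translation":[10.1,33.6,0],"roll":0},{"fingers":1,"translation":[10.8,36,0],"roll":0},{"fingers":1,"translation":[11.2,37.3,0],"roll":0},{"fingers":1,"translation":[11.3,37.8,0],"roll":0},{"fingers":1,"translation":[11.3,37.8,0],"roll":0},{"fingers":1,"translation":[11.3,37.8,1],"roll":0},{"fingers":1,"translation":[11.3,37.8,2.5],"roll":0},{"fingers":1,"translation":[11.3,37.8,4],"roll":0},{"fingers":1,"translation":[11.3,37.8,5],"roll":0},{"fingers":1,"translation":[11.3,37.8,5],"roll":0}]'

```text
clock: 12.03
eef_pos: [0.6529, -0.0123, 0.1033]
tool_rot: [0.995, 0.096, -0.003, -0.001]
ft_force: [-0.9, -0.2, -0.9]
grip_width: 0.0405
```

Call:
play_rows --motion '[{"fingers":1,"translation":[0,0,0.5],"roll":0},{"fingers":1,"translation":[0,0,1],"roll":0},{"fingers":1,"translation":[0,0,1.3],"roll":0},{"fingers":1,"translation":[0,0,1.3],"roll":0},{"fingers":1,"translation":[0,0,1.3],"roll":0}]'

```text
clock: 12.45
eef_pos: [0.6558, -0.0142, 0.094]
tool_rot: [0.995, 0.095, 0.0, -0.0]
ft_force: [-0.1, -0.6, -2.2]
grip_width: 0.0405
```

```bash
python3 - <<'E'
from h import *
from workcell import bot
o=bot.get_obs(); print(o["clock"],o["eef_pos"],o["tool_rot"],o["ft_force"],o["grip_width"],go(o,[.6560,-.0138,.082],10.9))
E
```

```text
12.45 [ 0.6558 -0.0142  0.094 ] [ 0.9955  0.095   0.0002 -0.    ] [-0.0637 -0.5664 -2.2376] 0.0405078672067544 (array([ 0.03, -0.03,  1.2 ]), 'roll', np.float64(0.0))
```

Positioned well. Now the final descent, with settling rows.

Call:
play_rows --motion '[{"fingers":1,"translation":[0,0,0.6],"roll":0},{"fingers":1,"translation":[0,0,0.9],"roll":0},{"fingers":1,"translation":[0,0,1.15],"roll":0},{"fingers":1,"translation":[0,0,1.15],"roll":0},{"fingers":1,"translation":[0,0,1.15],"roll":0}]'

```text
clock: 12.87
eef_pos: [0.6555, -0.0143, 0.0821]
tool_rot: [0.995, 0.095, -0.0, -0.0]
ft_force: [0.7, 0.4, -1.4]
grip_width: 0.0403
```

Call:
play_rows --motion '[{"fingers":1,"translation":[0,0,0.1],"roll":0},{"fingers":1,"translation":[0,0,0.1],"roll":0},{"fingers":1,"translation":[0,0,0.1],"roll":0},{"fingers":0.3,"translation":[0,0,0.1],"roll":0},{"fingers":0,"translation":[0,0,0.1],"roll":0},{"fingers":-0.5,"translation":[0,0,0.1],"roll":0},{"fingers":-1,"translation":[0,0,0.1],"roll":0},{"fingers":-1,"translation":[0,0,0.1],"roll":0},{"fingers":-1,"translation":[0,0,0.1],"roll":0},{"fingers":-1,"translation":[0,0,-2],"roll":0},{"fingers":-1,"translation":[0,0,-5],"roll":0},{"fingers":-1,"translation":[0,0,-9],"roll":0},{"fingers":-1,"translation":[0,0,-13],"roll":0},{"fingers":-1,"translation":[0,0,-14],"roll":0},{"fingers":-1,"translation":[0,0,-14],"roll":0},{"fingers":-1,"translation":[0,0,-14],"roll":0}]'

```text
clock: 14.2
eef_pos: [0.6561, -0.0142, 0.2231]
tool_rot: [0.995, 0.095, 0.001, 0.0]
ft_force: [0.4, -0.7, -1.0]
grip_width: 0.0853
```

```bash
python3 - <<'E'
from h import *
from workcell import bot
o=bot.get_obs(); print(o["clock"],o["eef_pos"],o["grip_width"],go(o,[.4546,-.2125,.22],10.9))
c=bot.camera("wrist"); np.savez("w5.npz",**c); cv2.imwrite("pics/w5.png",c["pixels"][:,:,::-1])
for b in blobs(teal(c["pixels"]),300): print(b, wz(c,b[0],.095))
E
```

```text
14.2 [ 0.6561 -0.0142  0.2231] 0.08530292422521303 (array([-23.54,  15.66,   0.26]), 'roll', np.float64(0.0))
(array([319.7, 194.1]), array([ 297,  171,   46,   48, 1747], dtype=int32)) [ 0.6545 -0.0147  0.095 ]
(array([318.7, 269.1]), array([304, 253,  30,  33, 839], dtype=int32)) [ 0.6673 -0.0873  0.095 ]
```

View pics/w5.png

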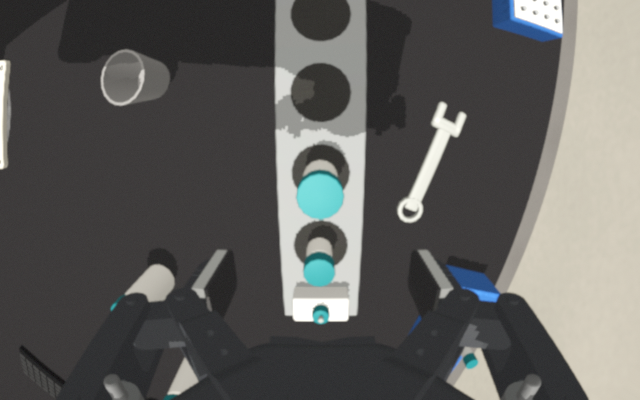

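s stands on pad 2, cap at (320,194), with p beside it at (319,269). Now r.

Call:
play_rows --motion '[{"fingers":-1,"translation":[-3,2,0],"roll":0},{"fingers":-1,"translation":[-6.5,4.3,0.2],"roll":0},{"fingers":-1,"translation":[-10,6.7,0.2],"roll":0},{"fingers":-1,"translation":[-13.5,9,0.2],"roll":0},{"fingers":-1,"translation":[-17,11.3,0.2],"roll":0},{"fingers":-1,"translation":[-20,13.4,0.2],"roll":0},{"fingers":-1,"translation":[-22.5,15,0.2],"roll":0},{"fingers":-1,"translation":[-23.5,15.6,0.2],"roll":0},{"fingers":-1,"translation":[-23.5,15.6,0.2],"roll":0},{"fingers":-1,"translation":[-23.5,15.6,0.2],"roll":0},{"fingers":-1,"translation":[-23.5,15.6,0.2],"roll":0},{"fingers":-1,"translation":[-23.5,15.6,0.2],"roll":0}]'

```text
clock: 15.25
eef_pos: [0.4552, -0.2109, 0.2197]
tool_rot: [0.995, 0.096, -0.0, -0.0]
ft_force: [-0.2, -0.6, 0.4]
grip_width: 0.0854
```

```bash
python3 - <<'E'
from h import *
from workcell import bot
o=bot.get_obs(); print(o["clock"],o["eef_pos"],o["grip_width"],o["joint_pos"],go(o,[.4546,-.2120,.089],10.9))
c=bot.camera("wrist"); np.savez("w6.npz",**c)
for b in blobs(teal(c["pixels"]),300): print(b, wz(c,b[0],.104),wz(c,b[0],.126))
E
```

```text
15.25 [ 0.4552 -0.2109  0.2197] 0.08538786046542877 [-0.434   0.2572 -0.0407  1.2738  0.0004  0.9446] (array([-0.08,  0.11, 13.07]), 'roll', np.float64(0.1))
(array([551.8,  50. ]), array([ 533,   29,   38,   42, 1265], dtype=int32)) [ 0.6408 -0.0256  0.104 ] [ 0.6228 -0.0358  0.126 ]
(array([536.4, 132.3]), array([521, 117,  31,  33, 798], dtype=int32)) [ 0.6392 -0.1097  0.104 ] [ 0.6214 -0.1124  0.126 ]
(array([320.2, 194.9]), array([ 290,  165,   62,   61, 2917], dtype=int32)) [ 0.4532 -0.2083  0.104 ] [ 0.4522 -0.202   0.126 ]
(array([354.1, 333.2]), array([327, 326,  54,  18, 472], dtype=int32)) [ 0.5152 -0.3466  0.104 ] [ 0.5085 -0.3279  0.126 ]
```

Call:
play_rows --motion '[{"fingers":-1,"translation":[-0.1,0,3.5],"roll":0},{"fingers":-1,"translation":[-0.1,0,7],"roll":0},{"fingers":-1,"translation":[-0.1,0,10],"roll":0},{"fingers":-1,"translation":[-0.1,0,12],"roll":0},{"fingers":-1,"translation":[-0.1,0,12.8],"roll":0},{"fingers":-1,"translation":[-0.1,0,13.1],"roll":0},{"fingers":-1,"translation":[-0.1,0,13.1],"roll":0},{"fingers":-0.5,"translation":[-0.1,0,13.1],"roll":0},{"fingers":0,"translation":[-0.1,0,13.1],"roll":0},{"fingers":0.5,"translation":[-0.1,0,13.1],"roll":0},{"fingers":1,"translation":[-0.1,0,13.1],"roll":0},{"fingers":1,"translation":[-0.1,0,13.1],"roll":0},{"fingers":1,"translation":[-0.1,0,13.1],"roll":0},{"fingers":1,"translation":[-0.1,0,13.1],"roll":0},{"fingers":1,"translation":[-0.1,0,13.1],"roll":0}]'

```text
clock: 16.55
eef_pos: [0.4545, -0.2126, 0.0911]
tool_rot: [0.995, 0.095, 0.002, 0.001]
ft_force: [-0.8, 0.5, 5.9]
grip_width: 0.0485
```

Call:
play_rows --motion '[{"fingers":1,"translation":[0,0,-1],"roll":0},{"fingers":1,"translation":[0,0,-3],"roll":0},{"fingers":1,"translation":[0,0,-6],"roll":0},{"fingers":1,"translation":[0,0,-9],"roll":0},{"fingers":1,"translation":[0,0,-11],"roll":0},{"fingers":1,"translation":[0,0,-12],"roll":0},{"fingers":1,"translation":[0,0,-12],"roll":0},{"fingers":1,"translation":[0,0,-12],"roll":0}]'

```text
clock: 17.22
eef_pos: [0.4532, -0.2119, 0.2091]
tool_rot: [0.995, 0.095, 0.0, -0.0]
ft_force: [-0.2, 0.8, -2.5]
grip_width: 0.0482
```

```bash
python3 - <<'E'
from h import *
from workcell import bot
o=bot.get_obs(); print(o["clock"],o["eef_pos"],o["ft_force"],o["grip_width"],go(o,[.6390,.0737,.21],10.9),go(o,[.53,.0,.21],10.9))
E
```

```text
17.2167 [ 0.4532 -0.2119  0.2091] [-0.2413  0.7614 -2.4549] 0.048242929258569406 (array([ 23.65, -24.53,  -0.09]), 'roll', np.float64(0.0)) (array([ 11.55, -19.36,  -0.09]), 'roll', np.float64(0.0))
```

Call:
play_rows --motion '[{"fingers":1,"translation":[0.6,-1,0],"roll":0},{"fingers":1,"translation":[1.8,-3,0],"roll":0},{"fingers":1,"translation":[3.6,-6,0],"roll":0},{"fingers":1,"translation":[5.4,-9,0],"roll":0},{"fingers":1,"translation":[7.2,-12,0],"roll":0},{"fingers":1,"translation":[9.3,-15,0],"roll":0},{"fingers":1,"translation":[11.5,-18,0],"roll":0},{"fingers":1,"translation":[14.5,-20,0],"roll":0},{"fingers":1,"translation":[17.5,-21.8,0],"roll":0},{"fingers":1,"translation":[20.5,-23.2,0],"roll":0},{"fingers":1,"translation":[22.5,-24.1,0],"roll":0},{"fingers":1,"translation":[23.4,-24.5,0],"roll":0},{"fingers":1,"translation":[23.65,-24.5,0],"roll":0},{"fingers":1,"translation":[23.65,-24.5,0],"roll":0},{"fingers":1,"translation":[23.65,-24.5,1.5],"roll":0},{"fingers":1,"translation":[23.65,-24.5,4],"roll":0},{"fingers":1,"translation":[23.65,-24.5,6.5],"roll":0},{"fingers":1,"translation":[23.65,-24.5,8],"roll":0},{"fingers":1,"translation":[23.65,-24.5,8.5],"roll":0},{"fingers":1,"translation":[23.65,-24.5,8.5],"roll":0}]'

```text
clock: 18.88
eef_pos: [0.6369, 0.0724, 0.122]
tool_rot: [0.996, 0.095, -0.003, 0.0]
ft_force: [-0.2, 0.1, -2.2]
grip_width: 0.0485
```

Call:
play_rows --motion '[{"fingers":1,"translation":[0,0,0.3],"roll":0},{"fingers":1,"translation":[0,0,0.5],"roll":0},{"fingers":1,"translation":[0,0,0.5],"roll":0},{"fingers":1,"translation":[0,0,0.5],"roll":0}]'

```text
clock: 19.22
eef_pos: [0.6398, 0.0733, 0.1204]
tool_rot: [0.995, 0.095, 0.001, -0.0]
ft_force: [0.5, -0.0, -2.1]
grip_width: 0.0484
```

```bash
python3 - <<'E'
from h import *
from workcell import bot
o=bot.get_obs(); print(o["clock"],o["eef_pos"],o["tool_rot"],o["ft_force"],o["grip_width"],go(o,[.639,.0735,.1035],10.9))
E
```

```text
19.2167 [0.6398 0.0733 0.1204] [ 0.9955  0.0949  0.0009 -0.    ] [ 0.4861 -0.0126 -2.0602] 0.04843640882971848 (array([-0.08, -0.04,  1.69]), 'roll', np.float64(-0.0))
```

Call:
play_rows --motion '[{"fingers":1,"translation":[-0.05,0,0.6],"roll":0},{"fingers":1,"translation":[-0.05,0,1.1],"roll":0},{"fingers":1,"translation":[-0.05,0,1.4],"roll":0},{"fingers":1,"translation":[-0.05,0,1.6],"roll":0},{"fingers":1,"translation":[-0.05,0,1.6],"roll":0},{"fingers":1,"translation":[-0.05,0,1.6],"roll":0}]'

```text
clock: 19.72
eef_pos: [0.6384, 0.0732, 0.1042]
tool_rot: [0.995, 0.095, -0.0, -0.0]
ft_force: [-3.5, -0.3, 5.4]
grip_width: 0.0482
```

Contact (5 N). Release and rise.

Call:
play_rows --motion '[{"fingers":0.3,"translation":[0,0,0],"roll":0},{"fingers":0,"translation":[0,0,0],"roll":0},{"fingers":-0.5,"translation":[0,0,0],"roll":0},{"fingers":-1,"translation":[0,0,0],"roll":0},{"fingers":-1,"translation":[0,0,0],"roll":0},{"fingers":-1,"translation":[0,0,0],"roll":0},{"fingers":-1,"translation":[0,0,-2],"roll":0},{"fingers":-1,"translation":[0,0,-5],"roll":0},{"fingers":-1,"translation":[0,0,-9],"roll":0},{"fingers":-1,"translation":[0,0,-13],"roll":0},{"fingers":-1,"translation":[0,0,-14],"roll":0},{"fingers":-1,"translation":[0,0,-14],"roll":0},{"fingers":-1,"translation":[0,0,-14],"roll":0}]'

```text
clock: 20.8
eef_pos: [0.6393, 0.0733, 0.2439]
tool_rot: [0.995, 0.095, 0.001, -0.0]
ft_force: [-0.5, -0.2, -0.5]
grip_width: 0.0852
```

```bash
python3 - <<'E'
from h import *
from workcell import bot
o=bot.get_obs(); print(o["clock"],o["eef_pos"],o["grip_width"],go(o,[.5184,-.3625,.24],10.9))
c=bot.camera("wrist"); np.savez("w7.npz",**c); cv2.imwrite("pics/w7.png",c["pixels"][:,:,::-1])
for b in blobs(teal(c["pixels"]),300): print(b, wz(c,b[0],.117))
E
```

```text
20.8 [0.6393 0.0733 0.2439] 0.08524586483409691 (array([-20.11,  40.5 ,   0.35]), 'roll', np.float64(0.0))
(array([319.9, 188.8]), array([ 292,  160,   56,   59, 2540], dtype=int32)) [0.6369 0.0778 0.117 ]
(array([320., 270.]), array([ 301,  250,   39,   40, 1271], dtype=int32)) [0.6518 0.0001 0.117 ]
(array([319.1, 321.1]), array([306, 308,  27,  27, 572], dtype=int32)) [ 0.6625 -0.0618  0.117 ]
```

View pics/w7.png

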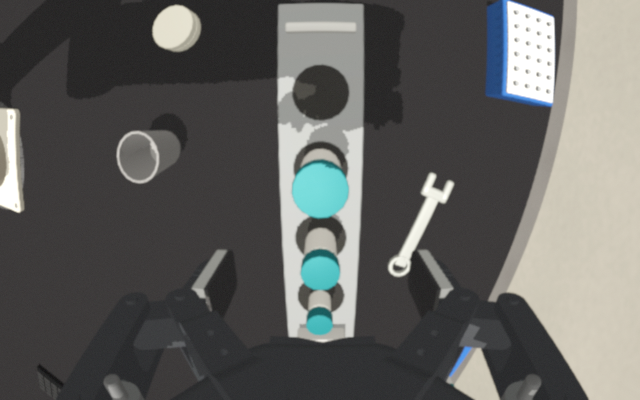

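r is upright on pad 3, cap at (320,189), maybe about 3 mm off along the row. I'll check that at the end. Now q.

Call:
play_rows --motion '[{"fingers":-1,"translation":[-2,4,0],"roll":0},{"fingers":-1,"translation":[-20.1,40.4,0.2],"roll":0},{"fingers":-1,"translation":[-20.1,40.4,0.2],"roll":0},{"fingers":-1,"translation":[-20.1,40.4,0.2],"roll":0},{"fingers":-1,"translation":[-20.1,40.4,0.2],"roll":0},{"fingers":-1,"translation":[-20.1,40.4,0.2],"roll":0},{"fingers":-1,"translation":[-20.1,40.4,0.2],"roll":0},{"fingers":-1,"translation":[-20.1,40.4,0.2],"roll":0},{"fingers":-1,"translation":[-20.1,40.4,0.2],"roll":0},{"fingers":-1,"translation":[-20.1,40.4,0.2],"roll":0},{"fingers":-1,"translation":[-20.1,40.4,0.2],"roll":0},{"fingers":-1,"translation":[-20.1,40.4,0.2],"roll":0},{"fingers":-1,"translation":[-20.1,40.4,0.2],"roll":0},{"fingers":-1,"translation":[-20.1,40.4,0.2],"roll":0},{"fingers":-1,"translation":[-20.1,40.4,0.2],"roll":0},{"fingers":-1,"translation":[-20.1,40.4,0.2],"roll":0},{"fingers":-1,"translation":[-20.1,40.4,0.2],"roll":0},{"fingers":-1,"translation":[-20.1,40.4,0.2],"roll":0}]'

```text
clock: 22.35
eef_pos: [0.5184, -0.3604, 0.2415]
tool_rot: [0.995, 0.096, 0.0, 0.0]
ft_force: [-0.2, -0.2, 0.1]
grip_width: 0.0851
```

```bash
python3 - <<'E'
from h import *
from workcell import bot
o=bot.get_obs(); print(o["clock"],o["eef_pos"],o["joint_pos"])
c=bot.camera("wrist"); np.savez("w8.npz",**c)
b=ctr(teal(c["pixels"]),(320,195),300); p=wz(c,b[0],.126); print(b,p,go(o,[.5184,p[1]-.001,.110],10.9))
t=bot.camera("top"); np.savez("t8.npz",**t)
for b in blobs(teal(t["pixels"]),100): print(b, [onz(t,b[0],z)[:2] for z in(.072,.093,.115)])
E
```

```text
22.35 [ 0.5184 -0.3604  0.2415] [-0.6075  0.512   0.3935  1.4521  0.      0.7711]
(array([319.9, 195.9]), array([ 285,  161,   71,   70, 3863], dtype=int32)) [ 0.5165 -0.3588  0.126 ] (array([ 0.01, -0.06, 13.15]), 'roll', np.float64(0.1))
(array([371.7, 144.8]), array([365, 138,  14,  14, 151], dtype=int32)) [array([ 0.6704, -0.1052]), array([ 0.6654, -0.1027]), array([ 0.6602, -0.1001])]
(array([337.4, 149.3]), array([329, 141,  17,  17, 228], dtype=int32)) [array([ 0.6596, -0.0186]), array([ 0.6548, -0.018 ]), array([ 0.6498, -0.0174])]
(array([299.4, 154.3]), array([290, 144,  21,  21, 339], dtype=int32)) [array([0.6475, 0.0776]), array([0.643 , 0.0761]), array([0.6383, 0.0745])]
(array([485.4, 202.6]), array([472, 190,  28,  26, 571], dtype=int32)) [array([ 0.5226, -0.3828]), array([ 0.5209, -0.3742]), array([ 0.5191, -0.3651])]
```

Call:
play_rows --motion '[{"fingers":-1,"translation":[0,0,3.5],"roll":0},{"fingers":-1,"translation":[0,0,7],"roll":0},{"fingers":-1,"translation":[0,0,10],"roll":0},{"fingers":-1,"translation":[0,0,12],"roll":0},{"fingers":-1,"translation":[0,0,12.9],"roll":0},{"fingers":-1,"translation":[0,0,13.2],"roll":0},{"fingers":-1,"translation":[0,0,13.2],"roll":0},{"fingers":-0.5,"translation":[0,0,13.2],"roll":0},{"fingers":0,"translation":[0,0,13.2],"roll":0},{"fingers":0.5,"translation":[0,0,13.2],"roll":0},{"fingers":1,"translation":[0,0,13.2],"roll":0},{"fingers":1,"translation":[0,0,13.2],"roll":0},{"fingers":1,"translation":[0,0,13.2],"roll":0},{"fingers":1,"translation":[0,0,13.2],"roll":0},{"fingers":1,"translation":[0,0,13.2],"roll":0}]'

```text
clock: 23.7
eef_pos: [0.5189, -0.3625, 0.1119]
tool_rot: [0.995, 0.095, 0.002, 0.002]
ft_force: [-1.0, 0.0, 7.4]
grip_width: 0.0565
```

Call:
play_rows --motion '[{"fingers":1,"translation":[0,0,-1],"roll":0},{"fingers":1,"translation":[0,0,-3],"roll":0},{"fingers":1,"translation":[0,0,-6],"roll":0},{"fingers":1,"translation":[0,0,-9],"roll":0},{"fingers":1,"translation":[0,0,-11],"roll":0},{"fingers":1,"translation":[0,0,-12],"roll":0},{"fingers":1,"translation":[0,0,-12],"roll":0},{"fingers":1,"translation":[0,0,-12],"roll":0}]'

```text
clock: 24.37
eef_pos: [0.5177, -0.3614, 0.2288]
tool_rot: [0.995, 0.095, -0.0, -0.0]
ft_force: [0.4, 1.3, -3.2]
grip_width: 0.0566
```

```bash
python3 - <<'E'
from h import *
from workcell import bot
o=bot.get_obs(); print(o["clock"],o["eef_pos"],o["ft_force"],o["grip_width"],go(o,[.48,0,.23],10.9),go(o,[.48,.1,.23],10.9),go(o,[.622,.162,.23],10.9))
E
```

```text
24.3667 [ 0.5177 -0.3614  0.2288] [ 0.4027  1.3237 -3.1587] 0.056628353540846145 (array([  3.14, -36.2 ,  -0.1 ]), 'roll', np.float64(0.0)) (array([  5.03, -46.02,  -0.1 ]), 'roll', np.float64(0.0)) (array([ 20.14, -49.42,  -0.1 ]), 'roll', np.float64(0.0))
```

Call:
play_rows --motion '[{"fingers":1,"translation":[0.1,-1,0],"roll":0},{"fingers":1,"translation":[0.3,-3,0],"roll":0},{"fingers":1,"translation":[0.5,-6,0],"roll":0},{"fingers":1,"translation":[0.8,-9.5,0],"roll":0},{"fingers":1,"translation":[1.1,-13,0],"roll":0},{"fingers":1,"translation":[1.4,-16.5,0],"roll":0},{"fingers":1,"translation":[1.7,-20,0],"roll":0},{"fingers":1,"translation":[2,-23.5,0],"roll":0},{"fingers":1,"translation":[2.3,-27,0],"roll":0},{"fingers":1,"translation":[2.7,-30.5,0],"roll":0},{"fingers":1,"translation":[3.2,-34,0],"roll":0},{"fingers":1,"translation":[3.7,-37.5,0],"roll":0},{"fingers":1,"translation":[4.3,-41,0],"roll":0},{"fingers":1,"translation":[5.4,-44,0],"roll":0},{"fingers":1,"translation":[7.5,-46,0],"roll":0},{"fingers":1,"translation":[10.3,-47.2,0],"roll":0},{"fingers":1,"translation":[13.4,-48.2,0],"roll":0},{"fingers":1,"translation":[16.4,-48.8,0],"roll":0},{"fingers":1,"translation":[18.8,-49.2,0],"roll":0},{"fingers":1,"translation":[20,-49.4,0],"roll":0}]'

```text
clock: 26.03
eef_pos: [0.6214, 0.1632, 0.2258]
tool_rot: [0.995, 0.096, -0.002, 0.0]
ft_force: [0.4, 0.3, -2.9]
grip_width: 0.0562
```

Call:
play_rows --motion '[{"fingers":1,"translation":[0,0,0],"roll":0},{"fingers":1,"translation":[0,0,0],"roll":0},{"fingers":1,"translation":[0,0,1.5],"roll":0},{"fingers":1,"translation":[0,0,4],"roll":0},{"fingers":1,"translation":[0,0,6.5],"roll":0},{"fingers":1,"translation":[0,0,8],"roll":0},{"fingers":1,"translation":[0,0,8.5],"roll":0},{"fingers":1,"translation":[0,0,8.5],"roll":0},{"fingers":1,"translation":[0,0,8.5],"roll":0},{"fingers":1,"translation":[0,0,8.5],"roll":0}]'

```text
clock: 26.87
eef_pos: [0.6214, 0.1615, 0.1461]
tool_rot: [0.995, 0.095, 0.001, -0.0]
ft_force: [0.6, 0.3, -2.8]
grip_width: 0.0562
```

```bash
python3 - <<'E'
from h import *
from workcell import bot
o=bot.get_obs(); print(o["clock"],o["eef_pos"],o["tool_rot"],o["ft_force"],o["grip_width"],go(o,[.622,.162,.1245],10.9))
E
```

```text
26.8667 [0.6214 0.1615 0.1461] [ 0.9955  0.095   0.0014 -0.0003] [ 0.6017  0.2625 -2.779 ] 0.05618637512414987 (array([ 0.06, -0.03,  2.16]), 'roll', np.float64(-0.0))
```

Call:
play_rows --motion '[{"fingers":1,"translation":[0.05,0,0.8],"roll":0},{"fingers":1,"translation":[0.05,0,1.4],"roll":0},{"fingers":1,"translation":[0.05,0,1.8],"roll":0},{"fingers":1,"translation":[0.05,0,2],"roll":0},{"fingers":1,"translation":[0.05,0,2.05],"roll":0},{"fingers":1,"translation":[0.05,0,2.05],"roll":0},{"fingers":1,"translation":[0.05,0,2.05],"roll":0}]'

```text
clock: 27.45
eef_pos: [0.621, 0.1615, 0.125]
tool_rot: [0.995, 0.095, 0.0, -0.0]
ft_force: [-3.5, -0.4, 6.2]
grip_width: 0.0562
```

Contact. Release, rise, and back out toward the robot so the overhead view is clear.

Call:
play_rows --motion '[{"fingers":0.2,"translation":[0,0,0],"roll":0},{"fingers":-0.3,"translation":[0,0,0],"roll":0},{"fingers":-0.6,"translation":[0,0,0],"roll":0},{"fingers":-1,"translation":[0,0,0],"roll":0},{"fingers":-1,"translation":[0,0,0],"roll":0},{"fingers":-1,"translation":[0,0,0],"roll":0},{"fingers":-1,"translation":[0,0,-2],"roll":0},{"fingers":-1,"translation":[0,0,-5],"roll":0},{"fingers":-1,"translation":[0,0,-9],"roll":0},{"fingers":-1,"translation":[0,0,-12],"roll":0},{"fingers":-1,"translation":[0,0,-13],"roll":0},{"fingers":-1,"translation":[0,0,-13],"roll":0}]'

```text
clock: 28.45
eef_pos: [0.6233, 0.162, 0.258]
tool_rot: [0.995, 0.095, 0.004, -0.001]
ft_force: [0.5, -0.1, -0.6]
grip_width: 0.0857
```

Call:
play_rows --motion '[{"fingers":-1,"translation":[-3,0,0],"roll":0},{"fingers":-1,"translation":[-7,0,0],"roll":0},{"fingers":-1,"translation":[-11,0,0],"roll":0},{"fingers":-1,"translation":[-15,0,0],"roll":0},{"fingers":-1,"translation":[-19,0,0],"roll":0},{"fingers":-1,"translation":[-23,0,0],"roll":0},{"fingers":-1,"translation":[-26,0,0],"roll":0},{"fingers":-1,"translation":[-28,-5,0],"roll":0},{"fingers":-1,"translation":[-29,-9,0],"roll":0},{"fingers":-1,"translation":[-30,-13,0],"roll":0},{"fingers":-1,"translation":[-30,-15,0],"roll":0},{"fingers":-1,"translation":[-30,-15,0],"roll":0},{"fingers":-1,"translation":[-30,-15,0],"roll":0}]'

```text
clock: 29.53
eef_pos: [0.2969, 0.2526, 0.2519]
tool_rot: [0.995, 0.097, -0.001, 0.001]
ft_force: [0.3, -0.2, -0.2]
grip_width: 0.0854
```

```bash
python3 - <<'E'
from h import *
from workcell import bot
o=bot.get_obs(); print(o["clock"],o["eef_pos"])
t,s=bot.camera("top"),bot.camera("side"); np.savez("t9.npz",**t);np.savez("s9.npz",**s)
T,S=blobs(teal(t["pixels"]),60),blobs(teal(s["pixels"]),60)
for b in T:print("T",b)
for b in S:print("S",b)
cv=np.zeros((600,800,3),np.uint8);a=cv2.resize(t["pixels"][110:270,150:440],None,fx=2,fy=2);cv[:320,:580]=a
b=s["pixels"][90:400,220:400];cv[600-465:,530:]=cv2.resize(b,None,fx=1.5,fy=1.5)
cv2.imwrite("pics/f.png",cv[:,:,::-1])
E
```

```text
29.5333 [0.2969 0.2526 0.2519]
T (array([440.4,  57.4]), array([436,  53,  10,  10,  69], dtype=int32))
T (array([371.7, 144.8]), array([365, 138,  14,  14, 151], dtype=int32))
T (array([337.4, 149.3]), array([329, 141,  17,  17, 226], dtype=int32))
T (array([299.4, 154.4]), array([290, 144,  21,  21, 340], dtype=int32))
T (array([261.6, 160.3]), array([250, 148,  25,  26, 489], dtype=int32))
S (array([265.8, 195.6]), array([ 248,  151,   33,   74, 1369], dtype=int32))
```

View pics/f.png

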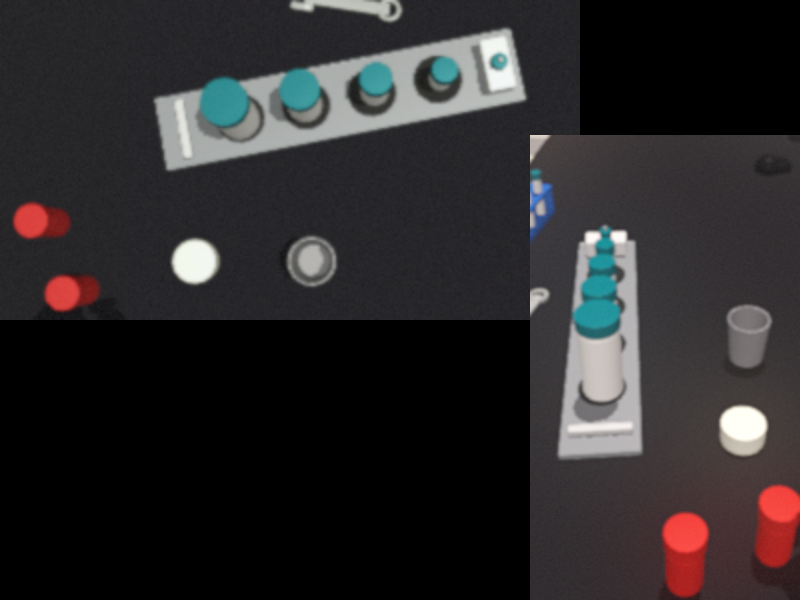

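```bash
python3 - <<'E'
from h import *
t=np.load("t9.npz")
for n,uv,H,P in[("p",(371.7,144.8),.06,(.6729,-.1034)),("s",(337.4,149.3),.082,(.656,-.0148)),("r",(299.4,154.4),.104,(.639,.0737)),("q",(261.6,160.3),.126,(.622,.162))]:
    x=onz(t,uv,H+.013-.0075)[:2];print(n,x,(x-P)*1000)
w=np.load("w7.npz");print("r wrist",wz(w,ctr(teal(w["pixels"]),(320,189),300)[0],.117))
g=w["pixels"].max(2);m=np.zeros_like(g);m[60:122,285:358]=(g[60:122,285:358]<70)*255
b=max(blobs(m),key=lambda b:b[1][4]);print("pad4 wrist",b,wz(w,b[0],.013))
E
```

```text
p [ 0.672 -0.106] [-0.9406 -2.6093]
s [ 0.6561 -0.0182] [ 0.051  -3.3547]
r [0.6392 0.0749] [0.2144 1.153 ]
q [0.621  0.1631] [-1.0063  1.0956]
r wrist [0.6369 0.0778 0.117 ]
pad4 wrist (array([322.7,  92.3]), array([ 294,   66,   54,   53, 2011], dtype=int32)) [0.6235 0.163  0.013 ]
```

```bash
python3 -c "
from workcell import bot
print(bot.job_done(), bot.get_obs()['clock'])"
```

```text
the job is handed in; nothing more can be done
the job is handed in; nothing more can be done
```

The four bottles stand upright on the tray's pads in order of height: p (shortest) next to the sipper, then s, r, and q (tallest) farthest from it. I handed the job in at about 29.6 s of the 102 s allowed, with the gripper open and clear of everything.

- **Centring:** the last overhead check puts each bottle within 3.5 mm of its pad's centre. The worst is s, about 3.4 mm off along the row; p is about 2.8 mm off, and q and r are within 1.5 mm.
- **Disagreements:** the wrist and overhead cameras differ by up to about 4 mm along the row. The wrist view has s within 1–2 mm but r about 3–5 mm off. I did not move any bottle again for errors that small.
- **Left alone:** the beaker and the dish stack are where they started in the overhead view. The red bottles were not touched.
- **Forces:** wrist readings at the ends of the moves stayed under 8 N, against limits of 40 N and 120 N.

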